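# Light a bronze brooch with a raking torch

### The arm

A 7-joint arm with a two-finger parallel gripper is mounted at the origin on a cart in front of the work surface, level with it; the furniture and walls round the work are solid. World frame = base frame: x ahead of the robot, y to its left, z up, the work surface at z = 0. Lengths are in mm, angles in rad, forces in N, time in s.
With the tool pointing down it reaches from about 400 to 875 mm from the base axis. Payload 4.4 kg.
Tool frame: the origin (TCP) lies midway between the tips of the shut fingers; the grasp point (between the pads) lies ctrl.grip_depth behind it (ctrl.grip_depth is the distance from the TCP to the grasp point, in mm); z points along the fingers, y is the line along which they close (so a half turn about z gives the same grasp; the last joint's range is limited). The gripper opens to 85 mm and grips with 20 to 120 N. Pads are 22 mm wide; open, the fingers measure 114 mm over their backs; the gripper's body (76 mm by 85 mm) begins 54 mm behind the grasp point. The pads swing forward as they close: fully open they stand 13 mm farther back than shut.
Start: joints at [-0.066, 0.628, 0.038, 1.517, -0.027, 0.996, -0.02], TCP at [650.014, 0.027, 231.313] pointing down, gripper open.
Joint ranges: [-3.06, 3.06], [-0.37, 2.12], [-1.25, 1.32], [0.18, 2.47], [-1.1, 4.24], [0.23, 1.98], [-2.94, 2.94]. Speed limits (rad/s): [2.57, 2.57, 3.14, 3.14, 3.14, 3.14, 3.14].

### API

Orientations are given as [roll, pitch, yaw] about the fixed x, y, z axes, in that order (R = Rz(yaw) Ry(pitch) Rx(roll)).
In Python, from cell import ctrl gives the robot as it stands.
- The arm moves only by the tool carry_out, never from a script. Its argument "deltas" is one flat list of numbers, 7 for each row, row after row: the turn, a rotation vector about the tool's x, y, z in degrees, then the shift along the tool's x, y, z in m, then the closure, from -1 (fully open) to 1 (shut). In form: [wx, wy, wz, dx, dy, dz, claw, wx, wy, wz, dx, dy, dz, claw, ...]. A call has 1 to 12 rows; each row shifts and turns the commanded pose from where the row before left it, along the tool's axes as they then stand; what a row does not reach is not made up. A row lasts 1/8 s, in which the tool goes at most 62.5 mm and 10.7 degrees, less where a joint would pass 70% of its speed; a pose out of reach is approached as far as the arm can. A call with a gripper value outside its range is refused whole. The fingers move at their own pace and stop on an object; the grip force is fixed at half the most. Time passes only in rows, so rows that do not move let the fingers close. It gives the time, the measured TCP pose, the force, the opening and the grip force at its end, in the units of the state.
- ctrl.read_state(): the state, without advancing time (a new reading comes with each control period).
- ctrl.get_image(name): name is "scene" or "side" or "wrist"; returns the picture (480x640x3 uint8, red, green, blue); there is no depth.
- ctrl.calibration(name): a dict with "mtx" (3x3 intrinsics, pixels), "R" (3x3) and "t" (3): a world point X has camera coordinates R X + t. Camera axes: x right, y down, z forward; pixel columns grow to the right and rows downward; lengths in mm; the calibration is good to about 2 mm. The wrist camera is an equidistant fisheye: a pixel r from the principal point sees the ray r / f radians off the axis. A picture is of the moment at which its call begins: read the wrist's pose just before it. calibration takes no time and is no camera call; for the wrist camera it gives the pose at the moment of the call.
- ctrl.finish_job(): hands the job in; it is judged then, once.
The state is a dict: "clock": time; "qpos": joint angles; "qd": joint speeds; "tau": joint torques, N m; "eef_pos": TCP position; "tool_rot": TCP orientation; "force": force on the tool from outside, world axes, zero at the start; "torque": the same for the moment, N m; "width": finger opening in mm; "gripper_force": force on a finger pad.
Only numpy, scipy, OpenCV 4.12 (cv2) and the standard library are available. Lean on these libraries where they do the work, as an engineer would, in place of code of your own. Each camera call takes 0.05 s, during which the arm holds its last target. There are 200 camera calls.

### The job

Set up raking light on the bronze brooch. First dim the examination lamp by bringing its lever to the first mark above off (the second mark from the near end); then draw the torch up out of its charging sleeve, turn it over so that it shines down on the middle of the brooch at a shallow slant of about 25 degrees to the desk, with the lens about 15 cm from the brooch, and finish still holding it there in the air, steady. Do not touch or shift the brooch, and leave the other things on the desk where they are.

Things in the scene. Friction and masses are not known exactly. Their poses are not given: they have to be found in the camera images.
- lamp: Grey examination lamp, fixed. Foot 170 (x) by 200 (y) by 45 mm high; origin at the centre of its underside, z up, x from the lever's off side to its full side. A dome (radius 40 mm about lever_hinge, 70 mm wide, top 75 mm high) holds the lever. The post stands at x = 50, y = 68 mm and leans back and left to a panel 110 by 260 mm, centred at x = 183, y = 115, z = 420 mm.
- dimmer_lever (a joint): Lever angle, rad: 0 = off, near stop, leaning 0.70 from vertical to the lamp's -x; grows as it swings to the lamp's +x, 1.40 = full. Five white marks beside the slot, longer = brighter, at 0, 0.35, 0.70, 1.05, 1.40: the first above off is 0.35; on the mark means within 0.11. Friction hinge, no detents: stays where left, moves at about 2 N at the knob.
- lever_hinge (a point): Point on the lever's hinge axis in the middle of its width, 35 mm above the desk; the axis runs along the lamp's y.
- lever_knob (a point): Centre of the lever's black ball knob, 25 mm in diameter, 80 mm from the hinge axis, on a stem 7 by 9 mm; it moves with the lever. It is best pushed, or caged loosely from above between fingers set across the hinge axis: pinched hard it must turn between the pads and slips a little.
- torch_stand: Black charging stand, fixed: plate 135 by 84 by 12 mm, from -72 to +63 mm in x; origin on the underside, z up. A sleeve (38 mm outside, bore 29 mm, 62 mm deep) rises in the stand's xz plane towards +x at 40 degrees above level; its closed lower end is at x = -45, z = 30 mm, 67 mm from its mouth.
- sleeve_mouth (a point): Centre of the sleeve's mouth, 73 mm above the desk.
- torch: Dark metal torch, 180 mm long, 0.09 to 0.18 kg, tail down in the sleeve at 40 degrees, lens end up. Origin: centre of the tail end; x along the torch to the lens (the beam goes along +x), y level, z upper side. Barrel 25 mm thick to x = 130, the first 62 mm in the sleeve; head 34 mm thick from 135 to 180. Grip the bare barrel, x = 66 to 128; balances near x = 100.
- torch_lens (a point): Centre of the torch's lens, at x = 180 mm on the torch.
- brooch: The find: green-brown bronze brooch 50 (x) by 179 (y) by 29 mm high, loose on the foam pad; origin at the middle of its underside, y along its length, z up. Aim the beam at this point (the torch's axis is to pass within 35 mm of it, measured along the torch's y and z).
- foam_pad: White foam pad 110 (x) by 220 (y) by 10 mm under the brooch, fixed; origin at the centre of its underside.
- mug: Spotted mug, 82 by 114 by 91 mm, bystander; origin at the centre of its underside.
- petri_dish: Open clear dish, 60 mm across, 12 mm high, bystander; origin at the centre of its underside.
- loupe: Folded hand lens, 33 by 41 by 14 mm, bystander; origin at the centre of its underside.
- sample_box: White flat box with clear cover, 52 by 80 by 22 mm, bystander; origin at the centre of its underside.
- vial: Small capped glass vial, 22 mm across, 56 mm high, bystander; origin at the centre of its underside.
Things that resemble listed ones, but are neither listed nor needed, are in the scene too. What is shaped like the torch_stand but purple is not meant.

How it is judged:
By the outcome, as a careful person would: the job done as asked, in the order asked, and still so for the second after the job is handed in, while the arm keeps its last pose, push and grip.
It also fails if it takes over 59 s, if anything falls off the work surface, if the arm or the gripper's body presses on something with over 40 N, if the wrist force passes 120 N, or if a joint passes its speed limit or range.

## Working session

There is one attempt and no reset: what is moved stays moved. The work goes in short steps, Python scripts to look and compute and a tool call to move; the robot and the scene stay as the last step left them, time stands still between calls to the robot, and variables do not carry over. Pictures are saved under pics/ and viewed, at most 10 in all, crops included, and the job is handed in when it is done.

Besides the shell and the picture viewer there is one more tool, called after "Call:" in YAML: its name, and indented under it one key for each argument. carry_out: Moves the arm, as the interface text tells. Its arguments: {"type":"object","properties":{"deltas":{"type":"array"}},"required":["deltas"]}

```bash
ls; mkdir -p pics
python3 - <<'E'
from cell import ctrl
import cv2,numpy as np
for n in ["scene","side"]:
    cv2.imwrite(f"pics/{n}0.png",ctrl.get_image(n)[:,:,::-1])
    c=ctrl.calibration(n);print(n,c["mtx"].round(1).tolist(),c["R"].round(3).tolist(),c["t"].round(1).tolist())
s=ctrl.read_state();print(s,ctrl.grip_depth)
E
```

```text
pics
scene [[519.1, 0.0, 326.9], [0.0, 519.1, 241.9], [0.0, 0.0, 1.0]] [[0.507, -0.862, -0.008], [-0.533, -0.306, -0.788], [0.677, 0.404, -0.615]] [-252.4, 368.9, 1052.8]
side [[452.6, 0.0, 330.7], [0.0, 452.6, 238.8], [0.0, 0.0, 1.0]] [[0.948, -0.317, 0.001], [-0.165, -0.495, -0.853], [0.271, 0.809, -0.522]] [-511.8, 170.9, 1099.1]
{'clock': 0.1, 'qpos': array([-0.06578783,  0.62923766,  0.03843319,  1.51825064, -0.02702545,
        0.99629324, -0.02002845]), 'qd': array([ 0.0012364 , -0.00149807,  0.00011063, -0.00246499, -0.00019108,
       -0.00117764,  0.00067979]), 'tau': array([ 3.65140630e-03, -5.64529252e+01,  1.23032581e+00, -1.93971133e+01,
        1.11524854e-02,  5.46943455e-03, -1.37002465e-05]), 'eef_pos': array([6.49453005e+02, 3.75406776e-02, 2.30496722e+02]), 'tool_rot': array([-3.13992083e+00, -1.25934819e-05,  1.57075161e+00]), 'force': array([ 1.04043955,  0.09128586, -0.11277648]), 'torque': array([ 0.00580359,  0.02901751, -0.0206477 ]), 'gripper_force': 0.0, 'width': 85.37650615489817} 18.700000000000003
```

View pics/scene0.png

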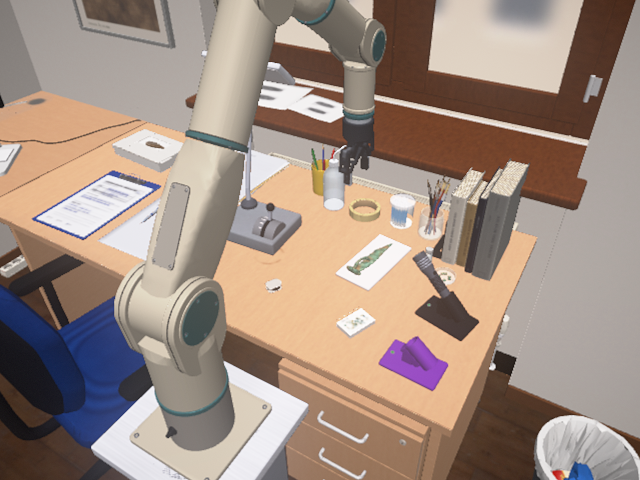

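View pics/side0.png

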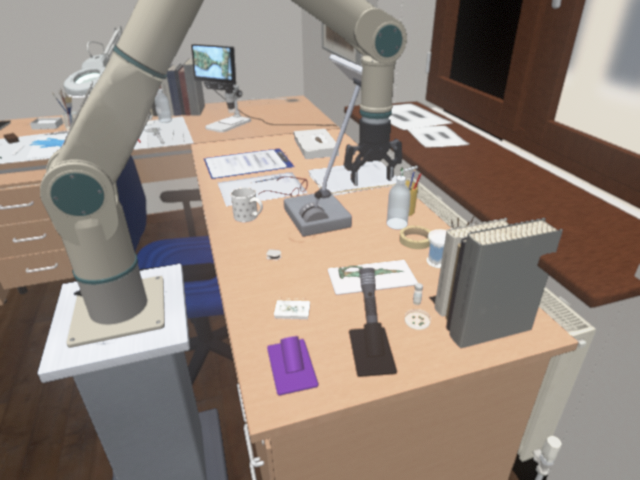

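Scene: the black stand with the torch is at (446,310) and the purple, empty look-alike at (413,362). The lamp with its lever is at (268,225), the brooch on its pad at (373,260). The black one with the torch fits, since purple is excluded; I'll confirm it in crops.

Run:
```python
import cv2,numpy as np
a=cv2.imread("pics/scene0.png");b=cv2.imread("pics/side0.png")
def crop(im,x,y,w,h,s):
    o=cv2.resize(im[y:y+h,x:x+w],None,fx=s,fy=s,interpolation=cv2.INTER_CUBIC)
    for k in range(0,w,10):
        cv2.line(o,(k*s,0),(k*s,6),(0,0,255),1); 
        if (x+k)%20==0: cv2.putText(o,str(x+k),(k*s,16),0,.35,(0,0,255),1)
    for k in range(0,h,10):
        cv2.line(o,(0,k*s),(6,k*s),(0,0,255),1)
        if (y+k)%20==0: cv2.putText(o,str(y+k),(8,k*s+4),0,.35,(0,0,255),1)
    return o
cv2.imwrite("pics/c1.png",crop(a,330,230,160,120,5))
cv2.imwrite("pics/c2.png",np.vstack([crop(a,210,190,100,75,4)[:300],crop(b,280,170,100,75,4)]) if 0 else np.hstack([np.vstack([crop(a,220,190,100,75,4),crop(b,270,170,100,75,4)]),crop(b,320,250,100,150,4)]))
```

```text
(no output)
```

View pics/c1.png

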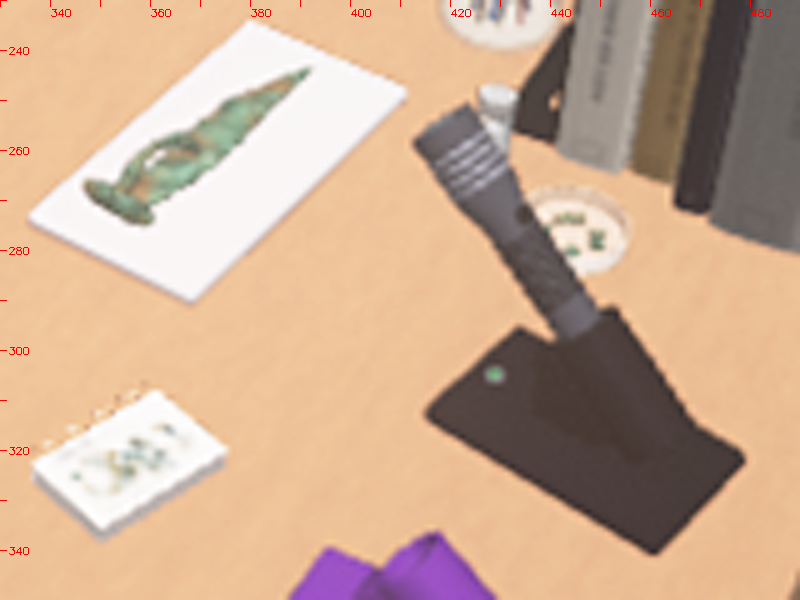

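View pics/c2.png

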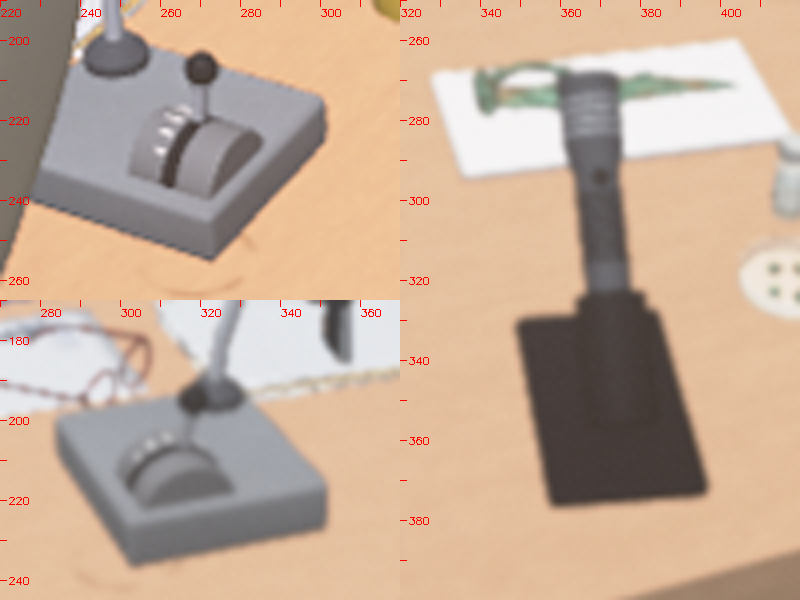

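The crops confirm it. The black stand's plate corners are at scene (415,312), (461,341), (479,322), (434,295), with the grey torch in its sleeve and the lens at (418,254). The lever knob is at scene (270.5,207), side (318,195), and the pad corners are clear. Next I fit the poses.

```bash
cat > h.py <<'E'
from cell import ctrl
import numpy as np
from scipy.optimize import least_squares
C={n:ctrl.calibration(n) for n in("scene","side")}
def proj(n,X):
    c=C[n];p=(c["R"]@np.atleast_2d(X).T).T+c["t"];q=p@c["mtx"].T;return q[:,:2]/q[:,2:]
def rz(a):return np.array([[np.cos(a),-np.sin(a),0],[np.sin(a),np.cos(a),0],[0,0,1]])
def tri(a,b):
    f=lambda X:np.r_[proj("scene",X)[0]-a,proj("side",X)[0]-b]
    r=least_squares(f,[600,0,50]);return r.x,r.fun
def fitpose(obs,x0):
    f=lambda p:np.concatenate([(proj(n,rz(p[2])@np.array(l)+[p[0],p[1],0])[0]-px) for n,l,px in obs])
    r=least_squares(f,x0,loss="soft_l1");return r.x,f(r.x).reshape(-1,2).round(1).tolist()
E
python3 - <<'E'
from h import *
np.set_printoptions(suppress=True,precision=2)
print("knob",tri([270.5,207],[318.3,194.8]))
print("post base",tri([249,204.5],[324,201]))
L=[("side",[-85,-100,45],[303.3,227.5]),("side",[85,-100,45],[351.3,217]),("side",[85,100,45],[333.8,193]),("side",[-85,100,45],[284.3,199.5]),("side",[-85,-100,0],[303.8,236.5]),("side",[85,-100,0],[351,227]),("scene",[85,-100,45],[301.2,215]),("scene",[-85,-100,0],[272.5,255])]
# generic x-orient guesses
for y in(0,):print("lamp",fitpose(L,[600,250,y]))
def oc(n,c):
    K=C[n]
    d=K["R"].T@np.linalg.inv(K["mtx"])@[c[0],c[1],1];o=-K["R"].T@K["t"];return d,o
def onz(n,c,z):
    d,o=oc(n,c);return o+d*(z-o[2])/d[2]
print("stand z12");
for n,c in[("scene",(415,312.4)),("scene",(461,341)),("scene",(479,322)),("scene",(433.6,295.4)),("side",(349,330)),("side",(357.5,376.3)),("side",(397,372.5)),("side",(384.3,328))]:print(n,onz(n,c,12)[:2])
print("lens",tri([418,254.4],[367.5,270.5]))
print("pad z10")
for c in[(411.4,248.6),(380.2,234),(335.6,273.4),(368.4,289.6)]:print(onz("scene",c,10)[:2])
for c in[(328,268.5),(401,260),(414,284),(337,294)]:print("s",onz("side",c,10)[:2])
print("lamp z45")
for c in[(303.3,227.5),(351.3,217),(333.8,193),(284.3,199.5)]:print("s",onz("side",c,45)[:2])
E
```

```text
knob (array([576.82, 230.06, 112.98]), array([-0.  ,  0.07,  0.03, -0.07]))
post base (array([642.58, 366.64,  27.18]), array([-0.03,  2.88,  1.21, -2.93]))
lamp (array([590.89, 286.05,   0.02]), [[-2.0, -2.9], [2.3, -1.4], [-2.0, -3.4], [0.0, -2.6], [-2.0, 0.9], [2.3, 1.0], [2.0, -1.7], [0.2, 1.5]])
stand z12
scene [ 494.25 -253.92]
scene [ 462.19 -382.08]
scene [ 541.46 -399.73]
scene [ 573.7  -271.45]
side [ 497.43 -256.41]
side [ 466.8  -387.03]
side [ 546.15 -403.15]
side [ 575.64 -275.61]
lens (array([ 549.72, -224.68,  143.96]), array([ 0.02,  0.38,  0.14, -0.32]))
pad z10
[ 724.71 -146.06]
[742.75 -38.98]
[524.49 -11.77]
[ 511.88 -116.86]
s [528.36 -10.96]
s [734.56 -36.4 ]
s [ 717.55 -147.02]
s [ 515.21 -123.06]
lamp z45
s [509.17 165.78]
s [667.83 181.47]
s [671.47 360.17]
s [499.12 365.18]
```

Call:
carry_out:
  deltas: [0,0,0,0.038,-0.012,0.003,-1,0,0,0,0.038,-0.012,0.003,-1,0,0,0,0.038,-0.012,0.003,-1,0,0,0,0.038,-0.012,0.003,-1,0,0,0,0.038,-0.012,0.003,-1,0,0,0,0.038,-0.012,0.003,-1,0,0,0,0,0,0,-1,0,0,0,0,0,0,-1]

```text
clock: 1.1
eef_pos: [578.0, 227.3, 213.0]
tool_rot: [-3.141, 0.001, 1.571]
force: [-0.3, -0.3, 0.6]
width: 85.7
gripper_force: 0.0
```

Run:
```python
from h import *
import cv2
c=ctrl.calibration("wrist");s=ctrl.read_state();im=ctrl.get_image("wrist")
b=ctrl.get_image("side")
np.savez("w1.npz",mtx=c["mtx"],R=c["R"],t=c["t"])
cv2.imwrite("pics/w1.png",im[:,:,::-1]);cv2.imwrite("pics/side1.png",b[:,:,::-1])
print(c["mtx"].round(1).tolist(),c["R"].round(3).tolist(),(-c["R"].T@c["t"]).round(1),s["eef_pos"],s["force"])
```

```text
[[371.6, 0.0, 318.2], [0.0, 371.6, 242.0], [0.0, 0.0, 1.0]] [[1.0, -0.001, -0.001], [-0.001, -0.953, 0.303], [-0.001, -0.303, -0.953]] [579.2 304.6 355.8] [578.03311886 227.27754666 212.9817027 ] [-0.30889542 -0.30506051  0.61411545]
```

View pics/w1.png

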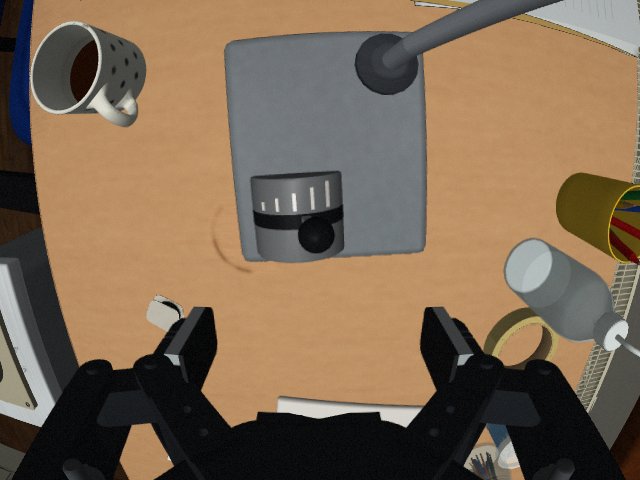

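The wrist picture shows the knob at (316,234) and five marks at x = 263, 278, 294, 312, 328 (y≈200), growing to the right, so the right side is full. The foot corners are at (226,44), (421,32), (425,250), (246,260). The lever has to go left to the second mark.

```bash
cat >> h.py <<'E'
def wray(w,px):
    d=(np.array(px)-w["mtx"][:2,2])/w["mtx"][0,0];r=np.linalg.norm(d)
    v=np.r_[np.sin(r)*d/r,np.cos(r)];return w["R"].T@v,-w["R"].T@w["t"]
def wz(w,px,z):
    d,o=wray(w,px);return o+d*(z-o[2])/d[2]
E
python3 - <<'E'
from h import *
np.set_printoptions(suppress=True,precision=1)
w=np.load("w1.npz")
for p in[(226,44),(421,32),(425,250),(246,260)]:print("foot",wz(w,p,45))
for z in(110,113,115):print("knob",wz(w,(316,234),z))
for p in [(251,178),(342,173),(256,258),(344,250)]:print("dome z45",wz(w,p,45))
for p,a in zip([(263,206),(278,204),(294,202),(312,198),(328,196)],[-.7,-.35,0,.35,.7]):
    q=wz(w,p,35+40*np.cos(a));print("mark",q,"hinge x",q[0]-40*np.sin(a))
def onz(n,c,z):
    K=C[n];d=K["R"].T@np.linalg.inv(K["mtx"])@[c[0],c[1],1];o=-K["R"].T@K["t"];return o+d*(z-o[2])/d[2]
for n,c in[("scene",(392,243.6)),("scene",(354,271)),("side",(404,271)),("side",(340.5,274))]:print("brooch",n,onz(n,c,18))
E
```

```text
foot [502.1 379.2  45. ]
foot [665.4 390.8  45. ]
foot [675.9 198.   45. ]
foot [513.5 188.7  45. ]
knob [577.4 232.2 110. ]
knob [577.4 233.1 113. ]
knob [577.4 233.7 115. ]
dome z45 [521.8 262.8  45. ]
dome z45 [598.8 266.4  45. ]
dome z45 [522.9 190.7  45. ]
dome z45 [601.6 198.3  45. ]
mark [534.5 242.7  65.6] hinge x 560.2956614676724
mark [547.5 245.6  72.6] hinge x 561.2284678629987
mark [560.2 247.6  75. ] hinge x 560.2332118105336
mark [574.1 250.3  72.6] hinge x 560.3673081540202
mark [586.6 250.5  65.6] hinge x 560.8753861537905
brooch scene [708.7 -92.3  18. ]
brooch scene [549.7 -54.2  18. ]
brooch side [713.2 -96.6  18. ]
brooch side [548.3 -56.   18. ]
```

Call:
carry_out:
  deltas: [0,0,0,0.004,-0.001,0.03,-1,0,0,0,0,0,0.03,-1,0,0,0,0,0,0.03,-1,0,0,0,0,0,0.025,-1,0,0,0,0,0,0,0.18,0,0,0,0,0,0,0.18,0,0,0,0,0,0,0.18,0,0,0,0,0,0,0.18,0,0,0,0,0,0,0.18]

```text
clock: 2.33
eef_pos: [577.3, 232.2, 98.9]
tool_rot: [3.141, -0.0, 1.571]
force: [-0.0, 0.3, 1.1]
width: 34.9
gripper_force: 0.0
```

Call:
carry_out:
  deltas: [0,0,0,0,-0.008,0,0.18,0,0,0,0,-0.008,0,0.18,0,0,0,0,-0.008,0,0.18,0,0,0,-0.001,-0.008,0,0.18,0,0,0,-0.001,-0.008,0,0.18,0,0,0,0,-0.006,0,0.18,0,0,0,0,-0.003,0,0.18,0,0,0,0,0,0,0.18,0,0,0,0,0,0,0.18]

```text
clock: 3.45
eef_pos: [527.6, 229.8, 98.2]
tool_rot: [-3.141, 0.0, 1.571]
force: [-0.8, 0.3, -0.1]
width: 35.1
gripper_force: 0.0
```

Call:
carry_out:
  deltas: [0,0,0,0,0,0,-0.6,0,0,0,0,0,0,-0.6,0,0,0,0,0,0,-1,0,0,0,0,0,-0.04,-1,0,0,0,0,0,-0.05,-1,0,0,0,0,0,-0.05,-1,0,0,0,0,0,-0.03,-1,0,0,0,0,0,0,-1]

```text
clock: 4.45
eef_pos: [529.4, 230.7, 271.1]
tool_rot: [3.136, -0.003, 1.571]
force: [-0.1, 1.2, -0.6]
width: 85.5
gripper_force: 0.0
```

Run:
```python
from h import *
import cv2
c=ctrl.calibration("wrist");im=ctrl.get_image("wrist")
np.savez("w2.npz",mtx=c["mtx"],R=c["R"],t=c["t"])
cv2.imwrite("pics/w2.png",cv2.resize(im[120:320,200:460,::-1],None,fx=3,fy=3))
```

```text
(no output)
```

View pics/w2.png

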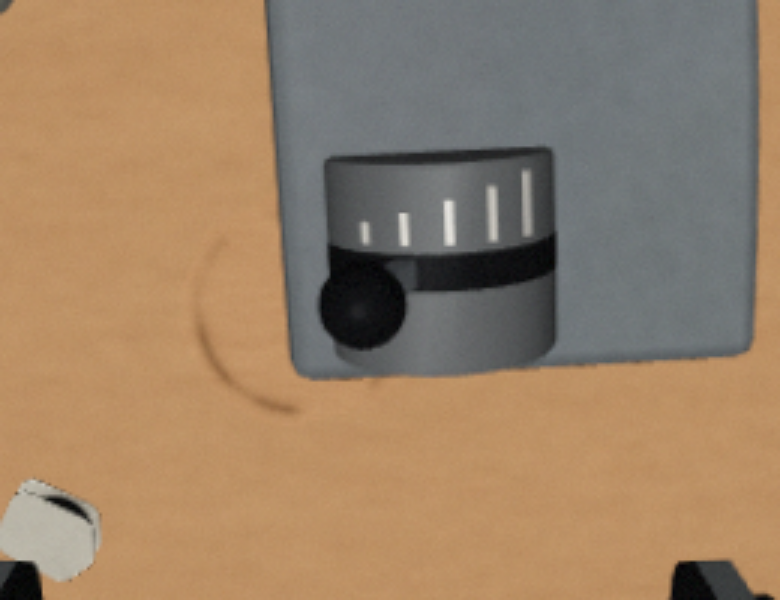

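```bash
cat >> h.py <<'E'
from scipy.spatial.transform import Rotation as Ro
def frame(az,pitch,tilt=None):
    "tool x along torch heading (pitch up +), z perpendicular downwards; tilt overrides tool pitch"
    p=np.radians(pitch if tilt is None else tilt);a=np.radians(az)
    h=np.array([np.cos(a),np.sin(a),0]);k=np.array([0,0,1.])
    x=np.cos(p)*h+np.sin(p)*k;z=np.sin(p)*h-np.cos(p)*k
    return np.c_[x,np.cross(z,x),z]
def goto(pos,R):
    s=ctrl.read_state();R0=Ro.from_euler("xyz",s["tool_rot"]).as_matrix()
    return "shift(tool,mm)",(R0.T@(np.array(pos)-s["eef_pos"])).round(1),"then rotvec deg",np.degrees(Ro.from_matrix(R0.T@R).as_rotvec()).round(1)
E
python3 - <<'E'
from h import *
np.set_printoptions(suppress=True,precision=1)
w=np.load("w2.npz");k=wz(w,(320.7,221.7),110);print("knob",k, "angle",.7+np.arcsin((k[0]-560.6)/80))
R=frame(76.4,40);G=np.array([511.1,-364.3,33.2])+100*R[:,0];T=G+18.7*R[:,2]
print(G,T,goto(T-130*R[:,2],R))
E
```

```text
knob [533.3 229.9 110. ] angle 0.35110867292723774
[ 529.1 -289.8   97.5] [ 531.9 -278.2   83.2] ('shift(tool,mm)', array([-589.6,  -16.2,   85.9]), 'then rotvec deg', array([-4.7, 39.7, 13.1]))
```

The lever stands at 0.35, on the mark. Next I travel over to the torch.

Call:
carry_out:
  deltas: [0,0,0,-0.045,-0.001,0,-1,0,0,0,-0.05,-0.001,0,-1,0,0,0,-0.05,-0.001,0,-1,0,0,0,-0.05,-0.002,0,-1,0,0,0,-0.05,-0.002,0,-1,0,0,0,-0.05,-0.002,0,-1,0,0,0,-0.05,-0.002,0,-1,0,0,0,-0.05,-0.002,0,-1,0,0,0,-0.05,-0.001,0,-1,0,0,0,-0.05,-0.001,0,-1,0,0,0,-0.05,-0.001,0,-1,0,0,0,-0.045,0,0,-1]

```text
clock: 6.0
eef_pos: [510.8, -361.4, 266.3]
tool_rot: [-3.139, -0.002, 1.57]
force: [0.6, -0.5, -0.4]
width: 85.5
gripper_force: 0.0
```

Call:
carry_out:
  deltas: [-0.9,8,2.6,0,0,0,-1,-0.9,8,2.6,0,0,0,-1,-0.9,8,2.6,0,0,0,-1,-1,8,2.6,0,0,0,-1,-1,7.7,2.7,0,0,0,-1,0,0,0,0,0,0,-1,0,0,0,0,0,0,-1]

```text
clock: 6.88
eef_pos: [512.5, -358.9, 267.9]
tool_rot: [-3.139, -0.696, 1.332]
force: [-0.3, 0.6, 0.5]
width: 85.3
gripper_force: 0.0
```

Run:
```python
from h import *
import cv2
np.set_printoptions(suppress=True,precision=2)
c=ctrl.calibration("wrist");im=ctrl.get_image("wrist")
np.savez("w3.npz",mtx=c["mtx"],R=c["R"],t=c["t"])
cv2.imwrite("pics/w3.png",im[:,:,::-1])
s=ctrl.read_state();print(s["qpos"])
R=frame(76.4,40);G=np.array([511.1,-364.3,33.2])+100*R[:,0];T=G+18.7*R[:,2]
print(goto(T,R))
```

```text
[ 0.88  0.81 -0.04  1.27 -0.53  1.52  0.76]
('shift(tool,mm)', array([-55.6,  -0.2, 195.4]), 'then rotvec deg', array([-0.1,  0.2,  0. ]))
```

View pics/w3.png

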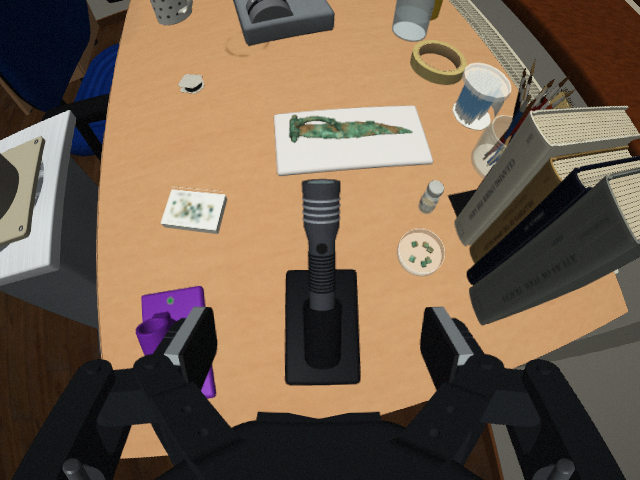

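The wrist picture shows the torch straight ahead: lens edge at (321,182), sleeve mouth at (322,307), plate corners (286,270), (356,269), (360,384), (286,384). The purple decoy at (175,330) is off to the left. The brooch spans (291,128) to (412,131).

Run:
```python
from h import *
np.set_printoptions(suppress=True,precision=1)
w=np.load("w3.npz")
P=np.array([wz(w,p,12)[:2] for p in[(286,270),(356,269),(360,384),(286,384)]]);print(P,P.mean(0))
d=P[0]+P[1]-P[2]-P[3];print("yaw",np.degrees(np.arctan2(d[1],d[0])))
print("lens at z149",wz(w,(321,187),149),"mouth z73",wz(w,(322,308),73))
for p in[(291,128),(412,131)]:print("brooch",wz(w,p,18))
for p in[(275,113),(417,106),(432,163),(278,174)]:print("pad",wz(w,p,10))
```

```text
[[ 500.2 -250.3]
 [ 580.5 -268.6]
 [ 550.3 -398.7]
 [ 471.6 -379.4]] [ 525.6 -324.2]
yaw 77.21776537075101
lens at z149 [ 547.  -229.7  149. ] mouth z73 [ 526.9 -317.1   73. ]
brooch [548.5 -48.5  18. ]
brooch [716.6 -91.2  18. ]
pad [531.9  -6.3  10. ]
pad [748.2 -38.5  10. ]
pad [ 728.4 -145.4   10. ]
pad [ 516.5 -115.9   10. ]
```

Call:
carry_out:
  deltas: [0,0,0,-0.027,0.0015,0,-1,0,0,0,-0.0275,0.0015,0,-1,0,0,0,0,0,0.035,-1,0,0,0,0,0,0.035,-1,0,0,0,0,0,0.035,-1,0,0,0,0,0,0.035,-1,0,0,0,0,0,0.03,-1,0,0,0,0,0,0.025,-1,0,0,0,0,0,0,-1]

```text
clock: 8.05
eef_pos: [535.0, -276.3, 84.2]
tool_rot: [-3.138, -0.697, 1.335]
force: [-1.4, 0.3, 0.4]
width: 85.5
gripper_force: 0.0
```

Run:
```python
from h import *
import cv2
np.set_printoptions(suppress=True,precision=2)
im=ctrl.get_image("wrist");b=ctrl.get_image("side");a=ctrl.get_image("scene")
cv2.imwrite("pics/g.png",np.hstack([cv2.resize(im[180:480,140:500,::-1],(400,333)),np.vstack([b[230:397,260:460,::-1]]*1).repeat(2,0)[:333].repeat(2,1)]))
s=ctrl.read_state();print(s["qpos"],s["force"])
R=frame(76.6,40);T=np.array([534.9,-277.2,83.2])
print(goto(T,R))
```

```text
[ 0.81  0.96 -0.08  1.52 -0.59  1.12  0.9 ] [-0.59 -0.46  0.21]
('shift(tool,mm)', array([ 1.4, -1. ,  3.6]), 'then rotvec deg', array([ 0.2,  0.3, -0.2]))
```

View pics/g.png

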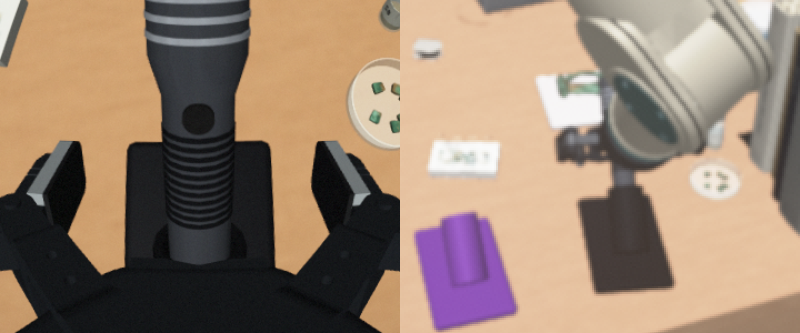

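The barrel runs centred between the open pads (x≈198 in the crop, pads at 70 and 328). I close on it.

Call:
carry_out:
  deltas: [0,0,0,0.001,0,0.004,-1,0,0,0,0,0,0,1,0,0,0,0,0,0,1,0,0,0,0,0,0,1,0,0,0,0,0,0,1,0,0,0,0,0,0,1,0,0,0,0,0,0,1,0,0,0,0,0,0,1]

```text
clock: 9.2
eef_pos: [535.0, -276.7, 81.3]
tool_rot: [-3.139, -0.696, 1.331]
force: [0.1, -0.8, 1.1]
width: 23.4
gripper_force: 58.6
```

Call:
carry_out:
  deltas: [0,0,0,0.005,0,0,1,0,0,0,0.01,0,0,1,0,0,0,0.01,0,0,1,0,0,0,0.01,0,0,1,0,0,0,0.01,0,0,1,0,0,0,0.01,0,0,1,0,0,0,0.01,0,0,1,0,0,0,0.01,0,0,1,0,0,0,0.01,0,0,1,0,0,0,0.01,0,0,1,0,0,0,0,0,0,1]

```text
clock: 10.58
eef_pos: [552.8, -204.8, 142.9]
tool_rot: [-3.14, -0.696, 1.333]
force: [-0.4, -0.7, -0.5]
width: 23.2
gripper_force: 58.7
```

Run:
```python
from h import *
np.set_printoptions(suppress=True,precision=2)
s=ctrl.read_state();print(s["qpos"],s["force"],s["width"])
B=np.array([632,-73,10])
for az in(76,60,50,40):
    R=frame(az,-25);G=B-230*R[:,0];T=G+18.7*R[:,2];print(az,T,"pre +50",goto(T+[0,0,50],R))
```

```text
[ 0.72  0.84 -0.11  1.63 -0.64  1.08  0.82] [-0.35 -0.67 -0.51] 23.24495570358479
76 [ 579.66 -282.93   90.25] pre +50 ('shift(tool,mm)', array([-55.1,  44.5, -42.6]), 'then rotvec deg', array([ -0.1, -64.9,   0.4]))
60 [ 523.82 -260.37   90.25] pre +50 ('shift(tool,mm)', array([-48.4, -15.1, -36.9]), 'then rotvec deg', array([ -2.3, -64.4,  17.2]))
50 [ 492.93 -238.74   90.25] pre +50 ('shift(tool,mm)', array([-37.9, -50.2, -28.1]), 'then rotvec deg', array([ -3.7, -63.7,  27.6]))
40 [ 466.26 -212.07   90.25] pre +50 ('shift(tool,mm)', array([-22.8, -82.4, -15.5]), 'then rotvec deg', array([ -5. , -62.6,  38. ]))
```

Call:
carry_out:
  deltas: [0,0,0,0,-0.012,-0.018,1,0,0,0,0,-0.013,-0.019,1,0,0,0,0,-0.013,-0.019,1,0,0,0,0,-0.012,-0.018,1]

```text
clock: 11.08
eef_pos: [491.3, -241.4, 200.3]
tool_rot: [-3.139, -0.695, 1.329]
force: [0.0, -0.8, -0.6]
width: 23.5
gripper_force: 58.8
```

Call:
carry_out:
  deltas: [-0.4,-6.4,2.8,0,0,0,1,-0.4,-6.4,2.8,0,0,0,1,-0.4,-6.4,2.8,0,0,0,1,-0.4,-6.4,2.8,0,0,0,1,-0.4,-6.4,2.8,0,0,0,1,-0.4,-6.4,2.8,0,0,0,1,-0.4,-6.4,2.8,0,0,0,1,-0.3,-6.3,2.7,0,0,0,1,-0.3,-6.3,2.7,0,0,0,1,-0.3,-6.3,2.6,0,0,0,1,0,0,0,0,0,0,1,0,0,0,0,0,0,1]

```text
clock: 12.58
eef_pos: [491.8, -241.0, 199.6]
tool_rot: [-3.139, 0.436, 0.87]
force: [-0.2, -0.2, -0.5]
width: 23.2
gripper_force: 58.8
```

Run:
```python
from h import *
import cv2
np.set_printoptions(suppress=True,precision=2)
s=ctrl.read_state();print(s["qpos"],s["eef_pos"],s["tool_rot"])
a=ctrl.get_image("scene");b=ctrl.get_image("side");c=ctrl.calibration("wrist");w=ctrl.get_image("wrist")
np.savez("w4.npz",mtx=c["mtx"],R=c["R"],t=c["t"],e=s["eef_pos"],r=s["tool_rot"])
cv2.imwrite("pics/t.png",np.hstack([np.vstack([a[180:380,300:500],b[200:400,240:440]]).repeat(1,0)[:,:,::-1],cv2.resize(w[80:480,120:520,::-1],(400,400))]))
B=np.array([632,-73,10]);R=frame(50,-25);T=B-230*R[:,0]+18.7*R[:,2];print(T,goto(T,R))
```

```text
[-0.18  0.7   0.58  1.73  0.04  0.97 -0.41] [ 491.76 -240.96  199.62] [-3.14  0.44  0.87]
[ 492.93 -238.74   90.25] ('shift(tool,mm)', array([48.9, -0.7, 98.1]), 'then rotvec deg', array([-0.2, -0. , -0.3]))
```

View pics/t.png

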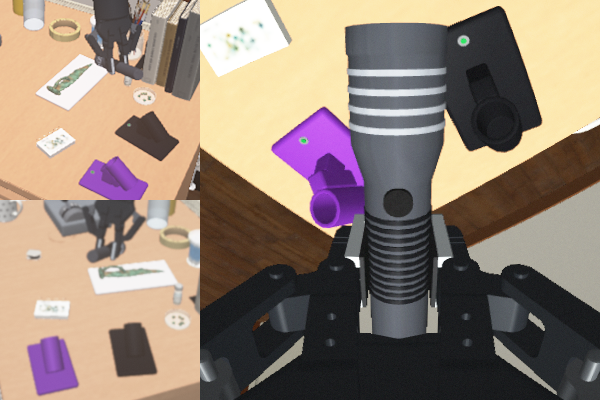

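The torch is held along the tool's x, lens ahead: the lens edge is at wrist pixel (318,105), the rings are visible, and the empty stand is behind. I'll check the lens offset in the hand before lowering.

Run:
```python
from h import *
np.set_printoptions(suppress=True,precision=1)
w=np.load("w4.npz");R=Ro.from_euler("xyz",w["r"]).as_matrix()
def wp(X):
    p=w["R"]@X+w["t"];th=np.arctan2(np.hypot(p[0],p[1]),p[2]);return w["mtx"][:2,2]+w["mtx"][0,0]*th*p[:2]/np.hypot(p[0],p[1])
for z0 in(-22,-18.7,-16):
  for L in(75,80,85):
    print(z0,L,"edge",wp(w["e"]+R@[L,0,z0-17]),"L/R",wp(w["e"]+R@[L,-17,z0]),wp(w["e"]+R@[L,17,z0]),"step130",wp(w["e"]+R@[L-50,0,z0-12.5]),"btn")
```

```text
-22 75 edge [313.6 135.3] L/R [261.8 135.2] [366.9 134.7] step130 [314.7 294. ] btn
-22 80 edge [313.5 117.4] L/R [261.6 120. ] [367.1 119.4] step130 [314.6 279.8] btn
-22 85 edge [313.5  99.6] L/R [261.4 104.8] [367.2 104.2] step130 [314.5 265.2] btn
-18.7 75 edge [313.7 135. ] L/R [263.3 135. ] [365.6 134.5] step130 [314.8 289.7] btn
-18.7 80 edge [313.7 117.7] L/R [263.1 120.1] [365.8 119.6] step130 [314.7 275.8] btn
-18.7 85 edge [313.6 100.5] L/R [262.9 105.3] [365.9 104.8] step130 [314.6 261.5] btn
-16 75 edge [313.9 134.9] L/R [264.5 134.8] [364.7 134.3] step130 [314.9 286.3] btn
-16 80 edge [313.8 118. ] L/R [264.2 120.3] [364.8 119.8] step130 [314.8 272.7] btn
-16 85 edge [313.7 101.2] L/R [264.  105.8] [364.9 105.3] step130 [314.7 258.6] btn
```

Call:
carry_out:
  deltas: [0,0,0,0.008,0,0.018,1,0,0,0,0.008,0,0.018,1,0,0,0,0.008,0,0.018,1,0,0,0,0.008,0,0.018,1,0,0,0,0.008,0,0.015,1,0,0,0,0.005,0,0.0095,1,0,0,0,0,0,0,1,0,0,0,0,0,0,1,0,0,0,0,0,0,1,0,0,0,0,0,0,1]

```text
clock: 13.98
eef_pos: [492.7, -240.0, 93.0]
tool_rot: [-3.14, 0.437, 0.87]
force: [-0.2, 1.1, -0.6]
width: 23.4
gripper_force: 58.8
```

Run:
```python
from h import *
import cv2
np.set_printoptions(suppress=True,precision=2)
s=ctrl.read_state();R=Ro.from_euler("xyz",s["tool_rot"]).as_matrix()
lens=s["eef_pos"]+R@[84,0,-17];B=np.array([632,-73,10]);d=R.T@(B-lens)
print(s["qd"],s["width"],"lens",lens,"brooch rel lens",d,"dist",np.linalg.norm(d),"pitch",np.degrees(np.arcsin(R[2,0])))
a=ctrl.get_image("scene");b=ctrl.get_image("side")
for n in C:
    print(n,"lens px",proj(n,lens),"axis@150",proj(n,lens+150*R[:,0]))
cv2.imwrite("pics/f.png",np.hstack([cv2.resize(a[180:380,310:510,::-1],(400,400)),cv2.resize(b[200:400,240:440,::-1],(400,400))]))
```

```text
[ 0.  0. -0.  0.  0. -0. -0.] 23.445337713559674 lens [ 546.37 -176.29   72.84] brooch rel lens [148.15  -1.1    0.18] dist 148.15355988741084 pitch -25.027607390004597
scene lens px [[396.74 271.28]] axis@150 [[373.94 258.19]]
side lens px [[357.13 283.76]] axis@150 [[372.79 274.08]]
```

View pics/f.png

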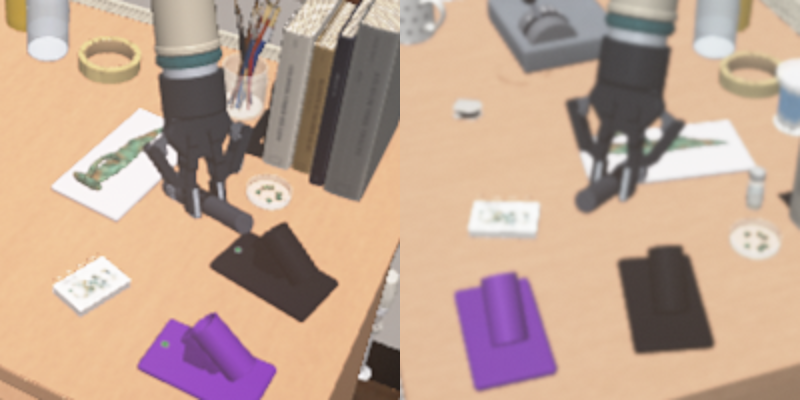

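The picture shows the lens at scene (396,272), matching the predicted (397,271), with the tail up and back. The stand, brooch and bystanders are undisturbed. The computed pitch is -25.0°, the lens distance 148 mm, and the arm is still.

```bash
python3 -c "
from cell import ctrl
print(ctrl.finish_job())"
```

```text
the job is handed in; nothing more can be done
None
```

The job is handed in: the lamp lever sits at 0.35 on its mark, and the torch is held steady at 25° with its lens about 148 mm from the brooch, aimed at its middle.

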